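# Sweep the dead camera modules off the alignment bed into the scrap tray

### The arm

A 6-joint arm with a two-finger parallel gripper is mounted at the origin on the work surface. World frame = base frame: x ahead of the robot, y to its left, z up, the work surface at z = 0. Lengths are in m, angles in rad, forces in N, time in s.
With the tool pointing down it reaches from about 0.3 to 0.875 m from the base axis. Payload 6.4 kg.
Tool frame: the origin (TCP) lies between the finger pads; the fingertips stand 22 mm ahead of it and the grasp point (between the pads) lies 3 mm ahead of it; z points along the fingers, y is the line along which they close (so a half turn about z gives the same grasp; the last joint's range is limited). The gripper opens to 85 mm and grips with 20 to 120 N. Pads are 22 mm wide; open, the fingers measure 114 mm over their backs; the gripper's body (76 mm by 85 mm) begins 54 mm behind the grasp point. The pads swing forward as they close: fully open they stand 13 mm farther back than shut.
Start: joints at [0.958, 0.181, 1.607, -0, 1.354, -0.206], TCP at [0.228, 0.528, 0.253] pointing down, gripper open.
Joint ranges: [-2.99, 2.99], [-0.89, 2.07], [0.3, 2.58], [-1.14, 4.28], [0, 2.63], [-3.12, 3.12]. Speed limits (rad/s): [2.57, 2.57, 3.01, 3.14, 3.14, 3.14].

### API

Orientations are given as a unit quaternion [w, x, y, z].
In Python, from bench import ctrl, imaging, workorder gives the robot as it stands.
- The arm moves only by the shell command python3 -m pendant 'ROWS' [OPENING]. ROWS is JSON, a list of rows, each a list of 4 numbers: the shift along the tool's x, y, z in cm, then the turn about the tool's z in degrees. In form: [[dx, dy, dz, roll], ...]. A call has 1 to 12 rows; each row is the pose to reach, as a shift and turn from the pose commanded when the call began, along the tool's axes at that moment; what a row does not reach only later rows make up. A row lasts 1/12 s, in which the tool goes at most 41.7 mm and 7.16 degrees, less where a joint would pass 70% of its speed; a pose out of reach is approached as far as the arm can. A call with a gripper value outside its range is refused whole. OPENING is the opening, from 0 (shut) to 1 (fully open), set as the call begins (- or left out, the last holds). The fingers move at their own pace and stop on an object; the grip force is fixed at half the most. Time passes only in rows, so rows that repeat a pose let the fingers close. It gives the time, the measured TCP pose, the force, the opening and the grip force at its end, in the units of the state.
- ctrl.get_obs(): the state, without advancing time (a new reading comes with each control period).
- imaging.camera(name): name is "scene" or "top"; returns the picture (384x512x3 uint8, red, green, blue); there is no depth.
- imaging.camera_info(name): a dict with "K" (3x3 intrinsics, pixels), "T" (4x4, takes a point from camera to world coordinates). Camera axes: x right, y up, looking along -z (the intrinsics and any distortion apply to the point x, -y, -z); pixel columns grow to the right and rows downward; lengths in m; the calibration is good to about 2 mm. A picture is of the moment at which its call begins. camera_info takes no time and is no camera call.
- workorder.hand_in(): hands the job in; it is judged then, once.
The state is a dict: "time_s": time; "q": joint angles; "dq": joint speeds; "joint_efforts": joint torques, N m; "eef_pos": TCP position; "eef_rot": TCP orientation; "wrist_force": force on the tool from outside, world axes, zero at the start; "torque": the same for the moment, N m; "opening": opening from 0.0 (shut) to 1.0 (fully open); "grasp_force": force on a finger pad.
Only numpy, scipy, OpenCV 4.12 (cv2) and the standard library are available. Lean on these libraries where they do the work, as an engineer would, in place of code of your own. Each camera call takes 0.05 s, during which the arm holds its last target. There are 200 camera calls.

### The job

Clear the alignment bed for the next job: with the fingertips, sweep the four dead camera modules (bare lenses, no cap) along the bed and over its edge so that they all drop into the red scrap tray beside it. Only push them, do not pick anything up, and leave the good module with the blue cap, the flux jar and everything else on the bench where they are.

Things in the scene. Friction and masses are not known exactly. Their poses are not given: they have to be found in the camera images.
- bed: alignment bed, fixed: aluminium plate on a dark plinth, solid, 350 mm (its x) x 300 mm (its y), flat top 45 mm above the work surface, no rims. Origin: centre of its underside; x away from the robot, y to the left. On its near part lie three rows along y, about 68 mm apart, in any order: two rows of two dead modules, one of good module and jar
- stage (a point): centre of the foot of the XY stage fixed on the far part of the bed (orange nest, micrometers at both sides), at the bed's top: it covers 92 mm along the bed's x, 210 mm along its y with the micrometers, and is 47 mm high
- scrap_tray: the red scrap tray, open-topped, 350 mm (its x) x 130 mm (its y) outside, 36 mm high, walls and floor 3 mm, fastened down with one long side against the bed's left or right side (1.5 mm gap); its rim is 9 mm lower than the bed's top. Either tray may be at either side. Origin: centre of its underside; axes parallel to the bed's
- rework_tray: the blue rework tray, open-topped, 350 mm (its x) x 130 mm (its y) outside, 36 mm high, walls and floor 3 mm, fastened down with one long side against the bed's left or right side (1.5 mm gap); its rim is 9 mm lower than the bed's top. Either tray may be at either side. Origin: centre of its underside; axes parallel to the bed's. Not for scrap
- dead_a: dead triple-camera module: flat black slab 36 x 28 mm, 6 mm thick, 9 mm high with its three round dark lenses on top, a thin gold strip at each short end, no cap; 16 to 30 g, slides easily. Origin: centre of its underside; x along the 36 mm. Starts lens side up on the bed's top
- dead_b: dead triple-camera module: flat black slab 36 x 28 mm, 6 mm thick, 9 mm high with its three round dark lenses on top, a thin gold strip at each short end, no cap; 16 to 30 g, slides easily. Origin: centre of its underside; x along the 36 mm. Starts lens side up on the bed's top
- dead_c: dead triple-camera module: flat black slab 36 x 28 mm, 6 mm thick, 9 mm high with its three round dark lenses on top, a thin gold strip at each short end, no cap; 16 to 30 g, slides easily. Origin: centre of its underside; x along the 36 mm. Starts lens side up on the bed's top
- dead_d: dead triple-camera module: flat black slab 36 x 28 mm, 6 mm thick, 9 mm high with its three round dark lenses on top, a thin gold strip at each short end, no cap; 16 to 30 g, slides easily. Origin: centre of its underside; x along the 36 mm. Starts lens side up on the bed's top
- good: good camera module, the same 36 x 28 mm black body but with a bright blue protective cap over its lenses, 11 mm high, standing on the bed; stays there. Origin: centre of its underside; x along the 36 mm
- flux_jar: small white jar with green lid, 33 mm across, 36 mm high, 60 g, standing on the bed; stays there. Origin: centre of its underside
- tape_roll: roll of amber tape lying flat on the green mat left of the bed, 76 mm across, 20 mm high. Origin: centre of its underside
- phone_frame: dark grey phone frame lying flat on the mat at the left, 148 x 72 x 8 mm, x along its length. Origin: centre of its underside
- screwdriver: blue-handled screwdriver lying on the mat at the right, 150 mm long, x along it towards the tip, under 30 mm high. Origin: near its middle, at its underside
- alcohol: white bottle with red cap on the mat at the right, 52 mm across, 110 mm high. Origin: centre of its underside
- oil: small orange bottle with white cap at the back right, 30 mm across, 70 mm high. Origin: centre of its underside

How it is judged:
At the end, for the whole second after the job is handed in: All four dead modules lie at rest inside the red scrap tray (centre of each within its walls and below its rim), and the good module, the flux jar, tape roll, phone frame, screwdriver and both bottles are within 10 mm of where they were (x of dead_a in the frame of scrap_tray between -0.172 and 0.172 m and y of dead_a in the frame of scrap_tray between -0.062 and 0.062 m and z of each of dead_a, dead_b, dead_c, dead_d in the frame of scrap_tray below 0.034 m and linear speed of each of dead_a, dead_b, dead_c, dead_d below 0.02 m/s and x of dead_b in the frame of scrap_tray between -0.172 and 0.172 m and y of dead_b in the frame of scrap_tray between -0.062 and 0.062 m and x of dead_c in the frame of scrap_tray between -0.172 and 0.172 m and y of dead_c in the frame of scrap_tray between -0.062 and 0.062 m and x of dead_d in the frame of scrap_tray between -0.172 and 0.172 m and y of dead_d in the frame of scrap_tray between -0.062 and 0.062 m and distance of each of good, flux_jar, tape_roll, phone_frame, screwdriver, alcohol, oil from where it was at the start of the episode below 0.01 m); the robot touches nothing.
It fails at once if a dead module was picked up (underside more than 15 mm above the bed's top) (height (world z) of any of dead_a, dead_b, dead_c, dead_d above 0.06 m).
It fails at once if the good module was moved by more than 10 mm (distance of good from where it was at the start of the episode above 0.01 m).
It fails at once if the flux jar was moved by more than 10 mm (distance of flux_jar from where it was at the start of the episode above 0.01 m).
It fails at once if something else on the bench was moved by more than 10 mm (distance of any of tape_roll, phone_frame, screwdriver, alcohol, oil from where it was at the start of the episode above 0.01 m).
It also fails if it takes over 64 s, if anything falls off the work surface, if the arm or the gripper's body presses on something with over 40 N, if the wrist force passes 120 N, or if a joint passes its speed limit or range.

## Working session

There is one attempt and no reset: what is moved stays moved. The work goes in short steps, Python scripts to look and compute and a shell command to move; the robot and the scene stay as the last step left them, time stands still between calls to the robot, and variables do not carry over. Pictures are saved under pics/ and viewed, at most 10 in all, crops included, and the job is handed in when it is done.

```bash
mkdir -p pics; python3 - <<'E'
from bench import ctrl, imaging
import cv2, numpy as np
for n in("top","scene"):
    im=imaging.camera(n); cv2.imwrite(f"pics/{n}0.png",cv2.cvtColor(im,cv2.COLOR_RGB2BGR))
    i=imaging.camera_info(n); print(n,{k:np.round(np.array(v),3).tolist() for k,v in i.items()})
o=ctrl.get_obs(); print(o)
E
```

```text
top {'K': [[499.378, 0.0, 263.551], [0.0, 499.378, 183.404], [0.0, 0.0, 1.0]], 'T': [[0.008, 0.988, -0.153, 0.282], [-1.0, 0.009, 0.003, 0.017], [0.004, 0.153, 0.988, 1.824], [0.0, 0.0, 0.0, 1.0]]}
scene {'K': [[398.829, 0.0, 260.593], [0.0, 398.829, 195.289], [0.0, 0.0, 1.0]], 'T': [[0.747, -0.545, 0.38, 0.998], [0.664, 0.604, -0.44, -0.545], [0.01, 0.582, 0.813, 1.057], [0.0, 0.0, 0.0, 1.0]]}
{'time_s': 0.1, 'q': array([ 9.57739325e-01,  1.81461732e-01,  1.60791338e+00,  1.94562343e-06,
        1.35378269e+00, -2.06305817e-01]), 'dq': array([ 0.00215273, -0.00105077, -0.00337896,  0.00020782,  0.00046964,
       -0.00033309]), 'joint_efforts': array([ 7.94169882e-04, -4.45882702e+01, -3.52239597e+01, -1.98138082e-04,
        4.19263015e-03,  1.80380272e-05]), 'eef_pos': array([0.22720237, 0.52770833, 0.25247443]), 'eef_rot': array([-3.12585198e-04,  2.01976642e-01,  9.79390026e-01, -7.17439022e-04]), 'wrist_force': array([-0.32220377, -0.23623468, -0.05370436]), 'torque': array([-0.00105472,  0.04223427, -0.03181439]), 'grasp_force': 0.0, 'opening': 0.9988571591104863}
```

View pics/top0.png

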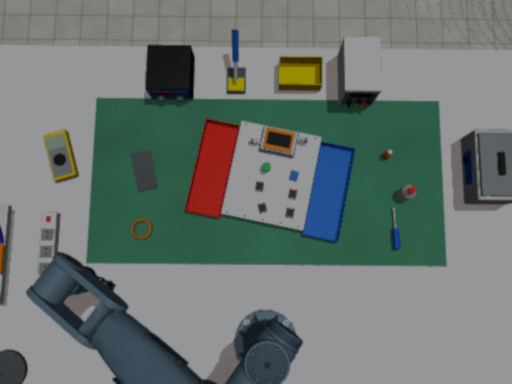

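View pics/scene0.png

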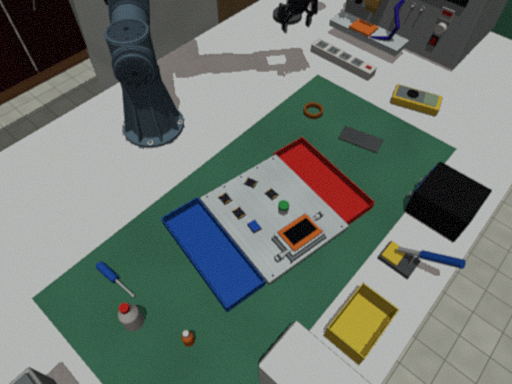

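The top view shows the red tray at image left (+y), centre ≈(214,169), and blue at right. The good module is at (294,176) and the jar at (266,167), together in the far row. The dead modules are at (260,187), (293,194), (262,208) and (290,213). In the scene view the fingers are outside the bed area.

```bash
cat > h.py <<'E'
from bench import ctrl, imaging
import cv2, numpy as np
def ray(n,uv,z):
    i=imaging.camera_info(n);K=np.array(i["K"]);T=np.array(i["T"])
    d=np.linalg.inv(K)@[uv[0],uv[1],1]; d=T[:3,:3]@[d[0],-d[1],-d[2]]
    return T[:3,3]+d*(z-T[2,3])/d[2]
def blobs(m,lo,hi):
    n,l,s,c=cv2.connectedComponentsWithStats(m.astype(np.uint8))
    return [(c[k],s[k,4],np.argwhere(l==k)[:,::-1]) for k in range(1,n) if lo<s[k,4]<hi]
E
cat > m.py <<'E'
from h import *
for n in("top","scene"):
    im=imaging.camera(n); v=cv2.cvtColor(im,cv2.COLOR_RGB2HSV); H,S,V=[v[...,k].astype(int) for k in range(3)]
    for nm,m in(("red",((H<6)|(H>174))&(S>150)&(V>60)),("blue",(abs(H-112)<12)&(S>150)&(V>60)),("green",(abs(H-65)<12)&(S>140)&(V>110))):
        for c,a,p in blobs(m,12,20000):
            z={"red":.036,"blue":.036,"green":.081}[nm]
            if nm=="blue" and a<400: z=.056
            r=cv2.minAreaRect(p.astype(np.float32)); bx=[ray(n,q,z)[:2].round(3).tolist() for q in cv2.boxPoints(r)] if a>1000 else ""
            print(n,nm,a,c.round(1),ray(n,c,z).round(3),bx)
    # bed hull: light grey pixels
    x=(S<40)&(V>120)
    for c,a,p in blobs(x,4000,14000):
        r=cv2.minAreaRect(p.astype(np.float32)); print(n,"bed",a,[ray(n,q,.045)[:2].round(3).tolist() for q in cv2.boxPoints(r)])
    for c,a,p in blobs((V<95),20,200): 
        w=ray(n,c,.050)
        if .3<w[0]<.8 and -.3<w[1]<.3: print(n,"dark",a,c.round(1),w.round(3))
E
python3 m.py
```

```text
top red 3262 [211.8 168.4] [0.612 0.2   0.036] [[0.457, 0.295], [0.802, 0.234], [0.775, 0.104], [0.432, 0.168]]
top red 32 [411.7 189.9] [ 0.54  -0.525  0.036] 
top blue 152 [235.   45.1] [1.078 0.123 0.056] 
top blue 3363 [329.1 192.1] [ 0.529 -0.225  0.036] [[0.374, -0.126], [0.719, -0.199], [0.691, -0.331], [0.348, -0.253]]
top blue 47 [293.4 175.2] [ 0.586 -0.095  0.056] 
top blue 24 [  0.7 235.8] [0.361 0.935 0.056] 
top blue 134 [395.9 238.9] [ 0.362 -0.456  0.056] 
top green 42 [265.9 166.5] [0.612 0.004 0.081] 
top bed 6343 [[0.448, 0.164], [0.793, 0.102], [0.733, -0.199], [0.392, -0.129]]
top dark 114 [275.4 152.7] [ 0.67 -0.03  0.05]
top dark 56 [259.1 185.8] [0.548 0.028 0.05 ]
top dark 57 [292.3 193.7] [ 0.52  -0.091  0.05 ]
top dark 54 [261.8 207.6] [0.469 0.018 0.05 ]
top dark 60 [289.3 212.3] [ 0.453 -0.081  0.05 ]
scene red 26 [447.2  13.2] [0.473 1.385 0.036] 
scene red 3188 [325.6 179.7] [0.636 0.195 0.036] [[0.437, 0.17], [0.423, 0.312], [0.804, 0.224], [0.801, 0.104]]
scene red 83 [123.7 307.6] [ 0.495 -0.502  0.036] 
scene blue 87 [397.7  12.3] [0.31  1.198 0.056
[... 158 characters left out ...]
.702, -0.331]]
scene blue 76 [253.6 225.8] [ 0.588 -0.099  0.056] 
scene blue 301 [442.6 258.8] [1.051 0.173 0.056] 
scene blue 212 [106.1 271.1] [ 0.387 -0.472  0.056] 
scene green 53 [283.3 204.5] [0.614 0.003 0.081] 
scene bed 7610 [[0.391, -0.131], [0.395, 0.227], [0.79, 0.094], [0.749, -0.202]]
scene dark 72 [250.  182.4] [0.469 0.015 0.05 ]
scene dark 74 [271.  193.7] [0.547 0.026 0.05 ]
scene dark 76 [224.8 198.4] [ 0.453 -0.083  0.05 ]
scene dark 78 [238.4 212.8] [ 0.521 -0.094  0.05 ]
scene dark 47 [282.7 210.4] [0.614 0.002 0.05 ]
scene dark 22 [253.7 229.4] [ 0.594 -0.106  0.05 ]
scene dark 158 [304.6 249. ] [ 0.744 -0.057  0.05 ]
scene dark 72 [278.5 243.5] [ 0.678 -0.093  0.05 ]
```

Two views agree to within 3 mm. Bed centre is about (0.575, −0.0135), yaw −11°. The rows in the bed frame are x ≈ −0.108 (dead), −0.036 (dead) and +0.031 (good and jar). I'll sweep each module separately along +y with a slightly opened gripper, its closing axis along bed x.

```bash
cat >> h.py <<'E'
def bed(p): 
    a=np.radians(-11); d=np.array(p[:2])-[.575,-.0135]; return np.array([[np.cos(a),np.sin(a)],[-np.sin(a),np.cos(a)]])@d
def st():
    from scipy.spatial.transform import Rotation as R
    o=ctrl.get_obs(); q=o["eef_rot"]; M=R.from_quat([*q[1:],q[0]]).as_matrix()
    print("t",o["time_s"],"bed",bed(o["eef_pos"]).round(4),"z",o["eef_pos"][2].round(4),"tooly deg",np.degrees(np.arctan2(M[1,1],M[0,1])).round(2),"F",o["wrist_force"].round(1),"op",round(o["opening"],3),"toolz",M[:,2].round(3))
E
python3 -m pendant '[[-4,-3,1,7],[-8,-6,2,14],[-12,-9,3,21],[-16,-12,4,28],[-20,-15,5,35],[-24,-18,6,42],[-28,-21,7,49],[-32,-24,8,56],[-36,-27,9,63],[-40,-30,10,70],[-44,-33,10,77],[-47,-36,10,77.7]]' 0.18
python3 -c "from h import *; st()"
```

```text
time_s: 1.2
eef_pos: [0.4707, 0.099, 0.1619]
eef_rot: [-0.0, 0.774, 0.633, -0.0]
wrist_force: [0.9, 1.0, 0.8]
opening: 0.178
grasp_force: 0.0
t 1.2 bed [-0.1238  0.0906] z 0.1619 tooly deg -11.38 F [0.9 1.  0.8] op 0.178 toolz [-0.  0. -1.]
```

```bash
python3 -m pendant '[[-3,3,1,0],[-6,6,2,0],[-9,8,3,0],[-10,8.5,4,0],[-10,8.5,5,0],[-10,8.5,5,0],[-10,8.5,5,0]]' 
python3 -c "
from h import *; st()
im=imaging.camera('scene'); cv2.imwrite('pics/s1.png',cv2.cvtColor(cv2.resize(im[130:290,170:370],None,fx=4,fy=3.75),cv2.COLOR_RGB2BGR))"
```

```text
time_s: 1.78
eef_pos: [0.5333, -0.0122, 0.1115]
eef_rot: [-0.001, 0.772, 0.636, -0.001]
wrist_force: [0.2, 0.4, -0.4]
opening: 0.182
grasp_force: 0.0
t 1.7833 bed [-0.0412 -0.0067] z 0.1115 tooly deg -10.98 F [ 0.2  0.4 -0.4] op 0.182 toolz [-0.003  0.001 -1.   ]
```

View pics/s1.png

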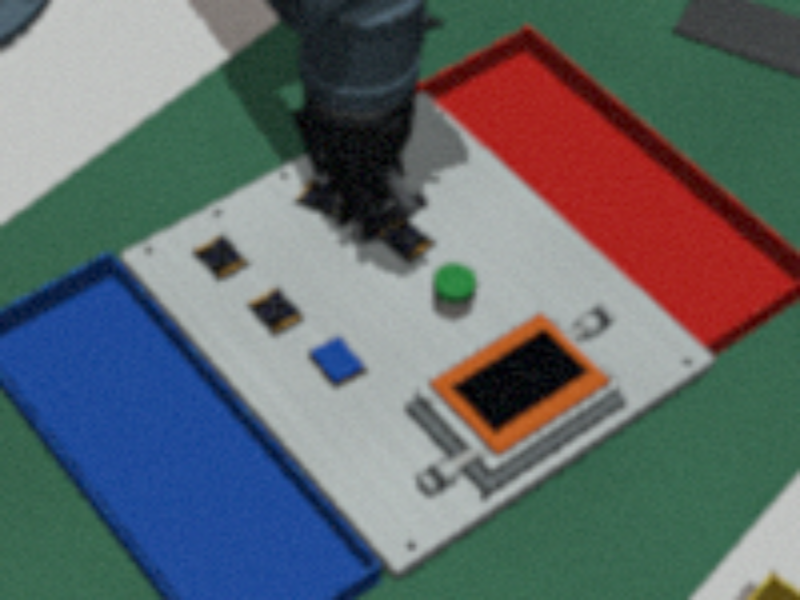

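The crop shows the fingers over the bed just right of A (crop pixel ~(400,235)), clear of the jar at (455,285). Descending gently.

```bash
python3 -m pendant '[[-0.6,0.5,0,0],[-0.6,0.5,1,0],[-0.6,0.5,2,0],[-0.6,0.5,2.6,0],[-0.6,0.5,3,0],[-0.6,0.5,3.3,0],[-0.6,0.5,3.5,0],[-0.6,0.5,3.5,0],[-0.6,0.5,3.5,0]]' >/dev/null
python3 -c "
from h import *; st()"; python3 -m pendant '[[0,0,0.2,0],[0,0,0.3,0],[0,0,0.4,0],[0,0,0.4,0],[0,0,0.4,0]]' >/dev/null; python3 -c "
from h import *; st()
im=imaging.camera('scene'); cv2.imwrite('pics/s2.png',cv2.cvtColor(cv2.resize(im[150:240,200:320],None,fx=6,fy=6),cv2.COLOR_RGB2BGR))"
```

```text
t 2.5833 bed [-0.0345 -0.0136] z 0.0775 tooly deg -11.01 F [-0.6 -0.1 -0.4] op 0.18 toolz [ 0. -0. -1.]
t 3.0 bed [-0.0346 -0.0137] z 0.0734 tooly deg -11.01 F [ 0.   0.9 -0.2] op 0.18 toolz [-0. -0. -1.]
```

View pics/s2.png

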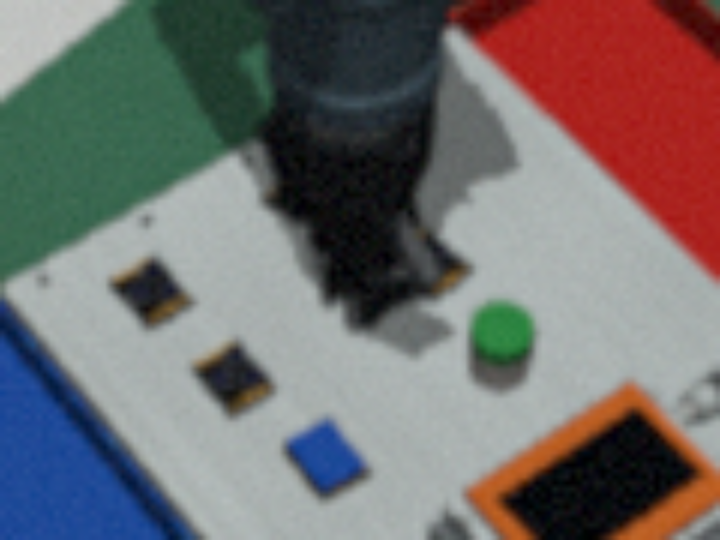

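The crop shows the fingertips at (375,310), right next to A at (450,265), and not yet in contact. I'll feel for the bed.

```bash
for i in 1; do python3 -m pendant '[[0,0,0.15,0],[0,0,0.3,0],[0,0,0.3,0],[0,0,0.3,0]]' >/dev/null; python3 -c "
from h import *; st()"; python3 -m pendant '[[0,0,0.1,0],[0,0,0.1,0],[0,0,0.1,0]]' >/dev/null;  python3 -c "
from h import *; st()"; done
```

```text
t 3.3833 bed [-0.0347 -0.0136] z 0.0703 tooly deg -11.01 F [-0.4  0.1  0.1] op 0.182 toolz [-0.  0. -1.]
t 3.6333 bed [-0.0346 -0.0136] z 0.0694 tooly deg -11.01 F [0.  0.6 0.3] op 0.179 toolz [-0.  0. -1.]
```

```bash
python3 -m pendant '[[0,0,0.1,0],[0.3,0,0.1,0],[0.8,0,0.1,0],[1.6,0,0.1,0],[2.6,0,0.1,0],[3.6,0,0.1,0],[4.6,0,0.1,0],[5.6,0,0.1,0],[6.6,0,0.1,0],[7.4,0,0.1,0],[8,0,0.1,0],[8,0,0.1,0]]' >/dev/null; python3 -c "
from h import *; st()
im=imaging.camera('scene'); cv2.imwrite('pics/s3.png',cv2.cvtColor(cv2.resize(im[130:250,200:360],None,fx=4,fy=4),cv2.COLOR_RGB2BGR))"
```

```text
t 4.6333 bed [-0.0347  0.0677] z 0.0684 tooly deg -10.93 F [-0.6  0.6  0.1] op 0.181 toolz [ 0.  0. -1.]
```

View pics/s3.png

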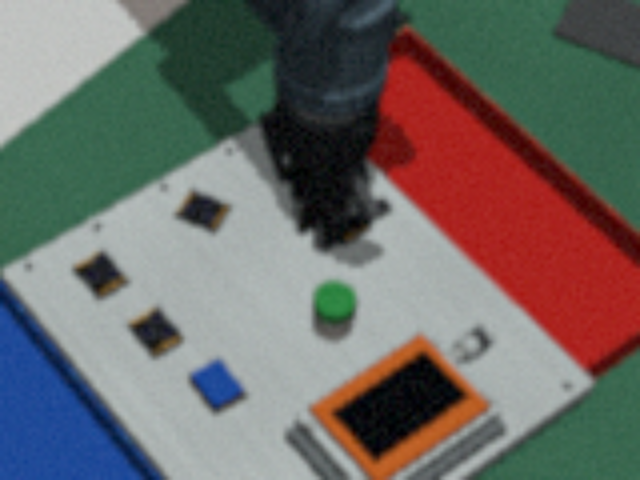

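A is being carried ahead of the fingers (visible at crop (375,212)), and nothing else has moved. Continuing over the edge.

```bash
python3 -m pendant '[[0.4,0,0,0],[1.2,0,0,0],[2.2,0,0,0],[3.2,0,0,0],[4.2,0,0,0],[5.2,0,0,0],[6.2,0,0,0],[7.2,0,0,0],[8.2,0,0,0],[9.2,0,0,0],[10,0,0,0],[10.5,0,0,0]]' >/dev/null; python3 -m pendant '[[0,0,-1,0],[0,0,-3,0],[-3,0,-3,0],[-7,0,-3,0],[-11,0,-3,0],[-15,0,-3,0],[-19,0,-3,0],[-23,0,-3,0],[-27,0,-3,0],[-29.5,0,-3,0],[-30.2,0,-3,0],[-30.2,0,-3,0]]' >/dev/null; python3 -c "
from h import *; st()
im=imaging.camera('scene'); cv2.imwrite('pics/s4.png',cv2.cvtColor(cv2.resize(im[130:290,170:380],None,fx=3.5,fy=3.5),cv2.COLOR_RGB2BGR))"
```

```text
t 6.6833 bed [-0.0343 -0.1329] z 0.0993 tooly deg -11.23 F [ 0.4 -0.5  0.6] op 0.183 toolz [ 0.001 -0.001 -1.   ]
```

View pics/s4.png

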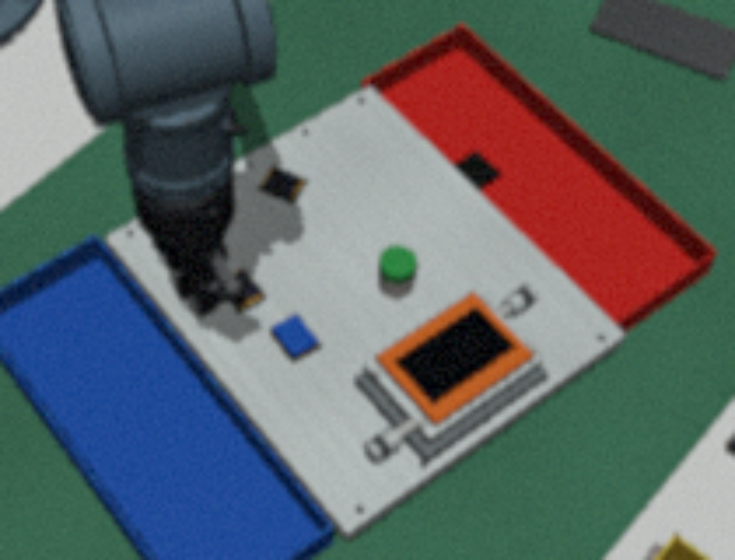

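A is in the red tray at crop (478,172); jar and good module are unmoved. Now B: descend, then push.

```bash
python3 -m pendant '[[0,-0.4,0,0],[0,-0.4,1.5,0],[0,-0.4,2.5,0],[0,-0.4,3,0],[0,-0.4,3.1,0],[0,-0.4,3.1,0],[0.3,-0.4,3.1,0],[0.8,-0.4,3.1,0],[1.6,-0.4,3.1,0],[2.6,-0.4,3.1,0],[3.6,-0.4,3.1,0],[4.6,-0.4,3.1,0]]'  >/dev/null; python3 -c "
from h import *; st()"; python3 -m pendant '[[1,0,0,0],[2,0,0,0],[3,0,0,0],[4,0,0,0],[5,0,0,0],[6,0,0,0],[7,0,0,0],[8,0,0,0],[9,0,0,0],[10,0,0,0],[11,0,0,0],[11.5,0,0,0]]' >/dev/null; python3 -c "
from h import *; st()
im=imaging.camera('scene'); cv2.imwrite('pics/s5.png',cv2.cvtColor(cv2.resize(im[130:290,170:380],None,fx=3.5,fy=3.5),cv2.COLOR_RGB2BGR))"
```

```text
t 7.7333 bed [-0.0388 -0.0833] z 0.0674 tooly deg -10.99 F [-0.4 -0.4  0.5] op 0.178 toolz [-0.  0. -1.]
t 8.7333 bed [-0.0386  0.0318] z 0.0675 tooly deg -10.97 F [-0.6 -0.5  0. ] op 0.18 toolz [ 0.  0. -1.]
```

View pics/s5.png

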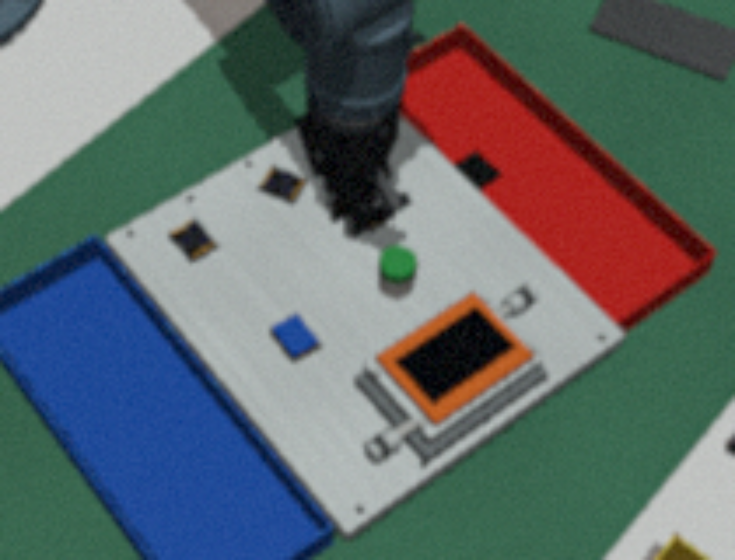

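B is ahead of the fingers (crop (400,200)). I'll finish a bit faster so it lands beyond A, then go back for C.

```bash
python3 -m pendant '[[0.5,0,0,0],[1.5,0,0,0],[3,0,0,0],[5,0,0,0],[7.2,0,0,0],[9.6,0,0,0],[12,0,0,0],[13.6,0,0,0],[14,0,0,0],[14,0,-1,0],[14,0,-2.5,0],[14,0,-3,0]]' >/dev/null;  python3 -m pendant '[[-1.5,-0.5,0,0],[-4,-1.5,0,0],[-7.5,-3,0,0],[-11,-4.5,0,0],[-15,-6,0,0],[-18.5,-6.8,0,0],[-20,-7,0,0],[-20.4,-7,0,0],[-20.4,-7,0,0],[-20.4,-7,0,0]]' >/dev/null; python3 -c "
from h import *; st()
im=imaging.camera('scene'); cv2.imwrite('pics/s6.png',cv2.cvtColor(cv2.resize(im[130:290,170:380],None,fx=3.5,fy=3.5),cv2.COLOR_RGB2BGR))"
```

```text
t 10.6167 bed [-0.1081 -0.0338] z 0.0979 tooly deg -11.09 F [-0.3 -0.2 -0.5] op 0.179 toolz [ 0.001  0.    -1.   ]
```

View pics/s6.png

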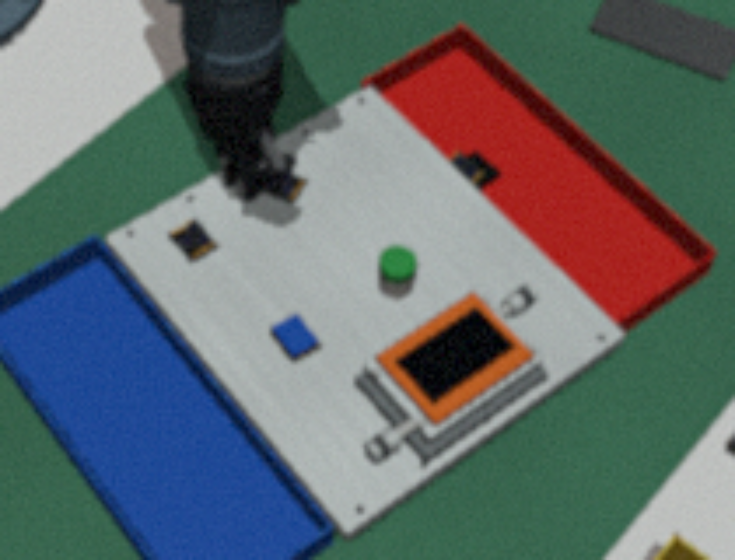

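B lies on/against A in the tray at crop (478,168); I'll check its height later. Now C.

```bash
python3 -m pendant '[[0,-0.1,1.5,0],[0,-0.1,2.5,0],[0,-0.1,2.9,0],[0,-0.1,3,0],[0,-0.1,3,0],[0.3,-0.1,3,0],[0.8,-0.1,3,0],[1.6,-0.1,3,0],[2.6,-0.1,3,0],[3.6,-0.1,3,0],[4.6,-0.1,3,0],[5.6,-0.1,3,0]]'  >/dev/null; python3 -c "
from h import *; st()"; python3 -m pendant '[[1,0,0,0],[2,0,0,0],[3,0,0,0],[4,0,0,0],[5,0,0,0],[6,0,0,0],[8,0,0,0],[10.5,0,0,0],[13,0,0,0],[14.6,0,0,0],[15,0,0,0],[15,0,0,0]]' >/dev/null; python3 -c "
from h import *; st()"; python3 -m pendant '[[0,0,-1,0],[0,0,-3,0],[-3,0,-3,0],[-7,0,-3,0],[-11,0,-3,0],[-15,0,-3,0],[-19,0,-3,0],[-23,0,-3,0],[-27,0,-3,0],[-29.5,0,-3,0],[-30.3,0,-3,0],[-30.3,0,-3,0]]' >/dev/null; python3 -c "
from h import *; st()
im=imaging.camera('scene'); cv2.imwrite('pics/s7.png',cv2.cvtColor(cv2.resize(im[130:290,170:380],None,fx=3.5,fy=3.5),cv2.COLOR_RGB2BGR))"
```

```text
t 11.6667 bed [-0.1097  0.0237] z 0.0674 tooly deg -10.98 F [ 0.4 -0.3 -0.8] op 0.178 toolz [-0.  0. -1.]
t 12.6667 bed [-0.1098  0.1736] z 0.0674 tooly deg -10.89 F [ 1.2 -0.6 -0.2] op 0.18 toolz [ 0. -0. -1.]
t 13.6667 bed [-0.1096 -0.1333] z 0.0982 tooly deg -11.29 F [-0.4  0.6 -0.5] op 0.184 toolz [ 0.001 -0.001 -1.   ]
```

View pics/s7.png

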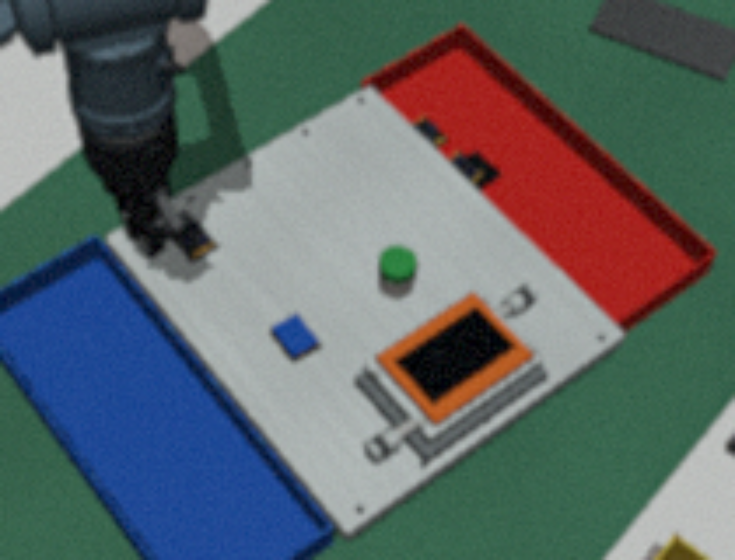

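C is in the tray at crop (430,130). D gets a faster finish so it lands clear of C.

```bash
python3 -m pendant '[[0,0.2,1.5,0],[0,0.2,2.5,0],[0,0.2,2.9,0],[0,0.2,3,0],[0,0.2,3,0],[0.3,0.2,3,0],[0.8,0.2,3,0],[1.6,0.2,3,0],[2.6,0.2,3,0],[3.6,0.2,3,0],[4.6,0.2,3,0],[5.6,0.2,3,0]]'  >/dev/null; python3 -c "
from h import *; st()"; python3 -m pendant '[[1,0,0,0],[2,0,0,0],[3.2,0,0,0],[4.8,0,0,0],[6.8,0,0,0],[9.2,0,0,0],[12,0,0,0],[15.2,0,0,0],[18.6,0,0,0],[22,0,0,0],[24.2,0,0,0],[25,0,0,0]]' >/dev/null; python3 -c "
from h import *; st()"; python3 -m pendant '[[0,0,-1,0],[0,0,-3,0],[-2,0,-4,0],[-5,0,-6,0],[-9,0,-8,0],[-13,-2,-10,0],[-17,-4,-12,0],[-21,-6,-12,0],[-24,-8,-12,0],[-26,-9,-12,0],[-26,-9,-12,0]]' >/dev/null; python3 -c "
from h import *; st()
im=imaging.camera('scene'); a=cv2.resize(im[130:290,170:380],None,fx=3,fy=3)
im=imaging.camera('top'); b=cv2.resize(im[110:250,180:360],None,fx=3,fy=3)
cv2.imwrite('pics/s8.png',cv2.cvtColor(cv2.resize(im[110:250,180:360],None,fx=4,fy=4),cv2.COLOR_RGB2BGR))
cv2.imwrite('pics/s9.png',cv2.cvtColor(cv2.resize(imaging.camera('scene')[130:230,270:380],None,fx=6,fy=6),cv2.COLOR_RGB2BGR))"; python3 m.py | grep -E "dark|green|blue (47|7)"
```

```text
t 14.7167 bed [-0.1077 -0.0733] z 0.0674 tooly deg -10.98 F [-0.2 -1.1 -0.6] op 0.181 toolz [-0.  0. -1.]
t 15.7167 bed [-0.1081  0.1789] z 0.0676 tooly deg -10.84 F [0.7 0.8 0.4] op 0.179 toolz [ 0.001  0.001 -1.   ]
t 16.6333 bed [-0.2002 -0.0896] z 0.1878 tooly deg -11.42 F [0.4 0.3 0.2] op 0.18 toolz [-0.001 -0.003 -1.   ]
top blue 47 [293.4 175.2] [ 0.586 -0.095  0.056] 
top green 43 [265.8 166.6] [0.612 0.005 0.081] 
top dark 21 [275.2 124. ] [ 0.777 -0.029  0.05 ]
top dark 112 [275.3 152.7] [ 0.67 -0.03  0.05]
top dark 112 [220.8 180.6] [0.565 0.166 0.05 ]
top dark 113 [215.4 197.5] [0.504 0.184 0.05 ]
scene blue 78 [397.4  12.2] [0.309 1.198 0.056] 
scene blue 78 [253.7 225.8] [ 0.588 -0.099  0.056] 
scene green 56 [283.2 204.6] [0.614 0.002 0.081] 
scene dark 33 [253.7 128.7] [0.317 0.199 0.05 ]
scene dark 32 [258.  136.8] [0.355 0.18  0.05 ]
scene dark 21 [267.5 141.9] [0.395 0.184 0.05 ]
scene dark 82 [293.8 164.8] [0.527 0.165 0.05 ]
scene dark 77 [305.6 178. ] [0.589 0.147 0.05 ]
scene dark 133 [361.9 213.5] [0.799 0.154 0.05 ]
scene dark 46 [282.8 210.5] [0.615 0.002 0.05 ]
scene dark 21 [253.7 229.3] [ 0.593 -0.105  0.05 ]
scene dark 27 [279.1 241.7] [ 0.675 -0.087  0.05 ]
scene dark 112 [302.3 250.7] [ 0.743 -0.065  0.05 ]
scene dark 29 [277.4 244.8] [ 0.678 -0.098  0.05 ]
```

View pics/s9.png

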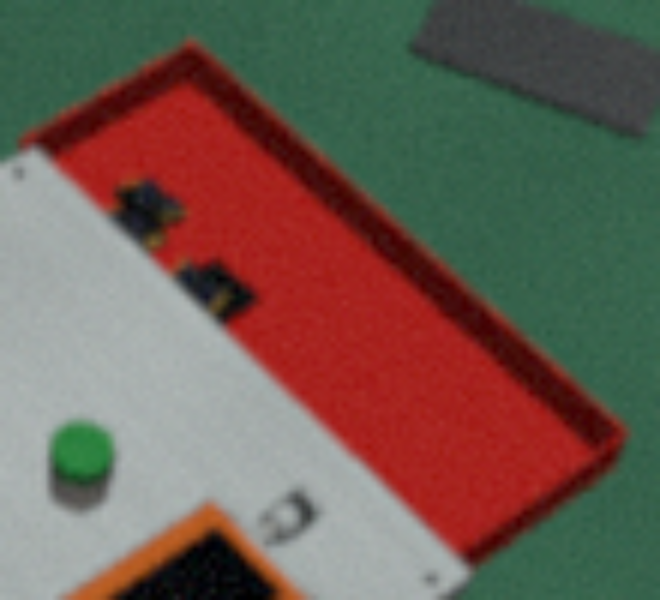

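All four are in the tray as two touching pairs, at crop (145,210) and (215,290). The jar and good module are unmoved. Triangulating the pairs' heights and extents numerically.

```bash
python3 - <<'E'
from h import *
def L(n,uv): 
    a=ray(n,uv,0);b=ray(n,uv,.2);d=b-a;return a,d/np.linalg.norm(d)
P=[((220.8,180.6),(305.6,178.)),((215.4,197.5),(293.8,164.8)),((265.8,166.6),(283.2,204.6))]
for t,s in P:
    a,d=L("top",t);b,e=L("scene",s); k=np.linalg.lstsq(np.c_[d,-e],b-a,rcond=None)[0]
    p=a+d*k[0];q=b+e*k[1]; m=(p+q)/2; print("tri",m.round(4),"bed",bed(m).round(3),"miss",np.linalg.norm(p-q).round(4))
for n in("top","scene"):
    im=imaging.camera(n);V=im.max(2)
    for c,a,p in blobs(V<95,30,200):
        for z in(.01,.03):
            w=bed(ray(n,c,z))
            if .13<w[1]<.28 and abs(w[0])<.17:
                y=np.array([bed(ray(n,q,z)) for q in p]); print(n,a,"z",z,"x",y[:,0].min().round(3),y[:,0].max().round(3),"y",y[:,1].min().round(3),y[:,1].max().round(3))
E
```

```text
tri [0.5728 0.1704 0.0138] bed [-0.037  0.18 ] miss 0.0047
tri [0.5092 0.188  0.0155] bed [-0.103  0.185] miss 0.0029
tri [0.6126 0.0043 0.0776] bed [0.034 0.025] miss 0.0003
top 110 z 0.01 x -0.058 -0.018 y 0.157 0.2
top 110 z 0.03 x -0.061 -0.021 y 0.155 0.197
top 113 z 0.01 x -0.121 -0.087 y 0.159 0.21
top 113 z 0.03 x -0.122 -0.089 y 0.157 0.207
scene 80 z 0.01 x -0.126 -0.087 y 0.173 0.207
scene 80 z 0.03 x -0.114 -0.075 y 0.161 0.195
scene 78 z 0.01 x -0.06 -0.019 y 0.172 0.199
scene 78 z 0.03 x -0.049 -0.009 y 0.16 0.187
```

```bash
python3 - <<'E'
from h import *
im=imaging.camera("top").astype(int)
for y in range(170,208): print(y,"".join("#" if p.max()<70 else "o" if p.max()<95 else "G" if (p[1]>.45*p[0] and p[0]>p[2]*1.4) else "r" if p[0]>2*p[1] else "." for p in im[y,200:236]))
s=cv2.imread("pics/s4.png")[...,::-1]; V=s.max(2)
for c,a,p in blobs(V<95,200,2500):
    if abs(c-[478,172]).max()<15:
        uv=p/3.5+[170,130]; w=np.array([bed(ray("scene",q,.008)) for q in uv]); print("A at first",w.min(0).round(3),w.max(0).round(3))
E
```

```text
170 rrrrrrrrrrrrrrrrrrrrrrrrrrrrrr......
171 rrrrrrrrrrrrrrrrrrrrrrrrrrrrrG......
172 rrrrrrrrrrrrrrrrrrrrrrrrrrrrrG......
173 rrrrrrrrrrrrrrrrrrrrrrrrrrrrr.......
174 rrrrrrrrrrrrrrrrrrrrrrrrrrrrr.......
175 rrrrrrrrrrrrrrrrrooorrrrrrrrr.......
176 rrrrrrrrrrrrrrrro#####oGrrrrG.......
177 rrrrrrrrrrrrrrrro######oGGrrG.......
178 rrrrrrrrrrrrrrrro########ooo........
179 rrrrrrrrrrrrrrrr###########o........
180 rrrrrrrrrrrrrrrr###########G........
181 rrrrrrrrrrrrrrro###########G........
182 rrrrrrrrrrrrrrro###########.........
183 rrrrrrrrrrrrrrro##########o.........
184 rrrrrrrrrrrrrrrrroo#######o.........
185 rrrrrrrrrrrrrrrrrrrooo###oG.........
186 rrrrrrrrrrrrrrrrrrrrrooGooG.........
187 rrrrrrrrrrrrrrrrrrrrrrrrro..........
188 rrrrrrrrrrrrrrrrrrrrrrrrrr..........
189 rrrrrrrrrrrrrrrrrrrrrrrrrG..........
190 rrrrrrrrrrrrrrrrrrrrrrrrrG..........
191 rrrrrrrrrrrrrrrrrrrrrrrrrG..........
192 rrrrrrrrrrrrrrrrrGGrrrrrr...........
193 rrrrrrrrrrGGGGGooGGGGGGrr...........
194 rrrrrrrrrrooooo###oooGGrG...........
195 rrrrrrrrro############orG...........
196 rrrrrrrrro#############o............
197 rrrrrrrrro############or............
198 rrrrrrrrro############oG............
199 rrrrrrrrro############oG............
200 rrrrrrrrr#############oG............
201 rrrrrrrrro######oooooor.............
202 rrrrrrrrrGGGGGooGGGGGGG.............
203 rrrrrrrrrrrrrrrrrrrGGrG.............
204 rrrrrrrrrrrrrrrrrrrrrrG.............
205 rrrrrrrrrrrrrrrrrrrrrrG.............
206 rrrrrrrrrrrrrrrrrrrrrr..............
207 rrrrrrrrrrrrrrrrrrrrrG..............
A at first [-0.054  0.172] [-0.017  0.2  ]
```

Every module footprint lies inside the tray walls, and the pairs triangulate to z ≈ 0.014–0.016 m, well below 0.034 m. The jar and good module haven't moved. Handing in.

```bash
python3 -c "
from bench import workorder; print(workorder.hand_in())"
```

```text
the job is handed in; nothing more can be done
None
```

All four dead modules were swept into the red scrap tray, and in the final images the good module and flux jar had not moved. The job is handed in, but the hand-in returned no verdict.

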